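# Slide a heavy battery pack home into its charging dock

### The job

Push the heavy battery pack along the worktop into the bay of its charging dock until it is fully home, flat against the back stop, keeping it standing upright all the way; then press the dock's start button right down with a fingertip and let it come up again. The pack is only to be pushed: do not grip or lift it, and do not touch its handle. Leave the other things where they are.

Things in the scene. Friction and masses are not known exactly. Their poses are not given: they have to be found in the camera images.
- battery_pack: Loose 0.8 kg battery pack: grey box 88 mm (x) by 120 mm (y), black lid to 109 mm, bar handle above to 131 mm. Rubber feet end 41 mm from the middle in x: pushed below 35 mm height it slides (5 to 12 N), higher it may tip. Origin: under its centre, on the worktop; x points roughly to the dock, y along the width, z up.
- pack_handle: The pack's carrying handle, fixed on the lid: a black bar 10 mm thick, about 80 mm long along the pack's y, from the lid up to 131 mm above the worktop. Origin: on the lid, 108 mm above the pack's origin. Not to be used.
- charging_dock: Fixed dock: two aluminium guides 136 mm apart, 30 mm tall, from x = -48 mm back to a white charger head 150 mm wide, 52 mm tall, at x = 6 to 92 mm; flared mouths reach out to x = -73 mm. No floor: the pack slides on the worktop. Origin: on the worktop, mid bay, on the plane of the back stop (bumpers 5 to 35 mm high); x is the way in, y across the bay, z up.
- start_button (a joint): The dock's start button, a grey round cap 28 mm across in a black ring on top of the charger head: m pressed, 0 at rest, 0.006 fully down; a spring returns it, about 1.2 N to start it, 4 N fully down.
- start_button_top (a point): Middle of the top of the start button's cap, which faces up; 75.5 mm above the worktop at rest, at dock x = 58 mm, y = 0.
- specimen_cup_1: Bystander, loose: white-capped specimen cup, 63 mm across, 72 mm tall. Origin: centre of its underside.
- immersion_oil: Bystander, loose: small brown bottle with a black cap, 26 mm across, 60 mm tall. Origin: centre of its underside.
- petri_1: Bystander, loose: clear petri dish, 60 mm across, 14 mm tall. Origin: centre of its underside.
- prep_pad_0: Bystander, loose: flat white and orange sachet, 50x50x7 mm. Origin: centre of its underside.
- prep_pad_1: Bystander, loose: second flat white and orange sachet, 50x50x7 mm. Origin: centre of its underside.
- penlight: Bystander, loose: cream and grey penlight lying down, 14 mm thick, 110 mm long. Origin: centre of its underside.
- bay_home (a point): Where the pack's origin lies when it is fully home: on the worktop at dock x = -44 mm, y = 0, axes parallel to the dock's. The pack's front face then rests on the back stop and its rear face stands clear outside the guides and flares. (A wall cabinet hangs over the back of the worktop, its underside 0.45 m up and its front about 0.6 m ahead of the robot.)
Mind the look-alikes: they are no part of the job. Of the things that look like the battery_pack, the larger one is meant.

How it is judged (in metres and radians):
On the way, in this order (a step that is already met when the one before it is completed fails the run):
1. the pack stands fully home in the bay (x of battery_pack in the frame of charging_dock between -0.05 and -0.038 m and y of battery_pack in the frame of charging_dock between -0.012 and 0.012 m and angle between the x axis of battery_pack and the x axis of charging_dock, either way round below 0.08 rad and angle between battery_pack's own z axis and vertical below 0.05 rad and height (world z) of battery_pack below 0.005 m), for 0.2 s.
2. with the pack home, the start button is pressed down (all of step 1 and value of joint start_button above 0.004 m), for 0.05 s.
At the end, for the whole second after the job is handed in: The pack stands upright on the worktop, at rest, in the bay: its origin within 6 mm of fully home along the way in, within 12 mm of the bay's middle line, its sides within 0.08 rad of parallel to the guides; the start button has come back up (under 1 mm) (all of step 1 and value of joint start_button below 0.001 m and linear speed of battery_pack below 0.01 m/s); the robot touches nothing.
It fails at once if the battery pack rocks or tips by more than 0.2 rad (angle between battery_pack's own z axis and vertical above 0.2 rad).
It fails at once if the battery pack is lifted (its origin more than 15 mm up) (height (world z) of battery_pack above 0.015 m).
It fails at once if the pack's handle is taken hold of or pushed (over 2 N) (contact force between the fingers and pack_handle above 2 N).
It fails at once if a bystander is moved by more than 25 mm (distance of any of specimen_cup_1, immersion_oil, petri_1, prep_pad_0, prep_pad_1, penlight from where it was at the start of the episode above 0.025 m).
It also fails if it takes over 72 s, if anything falls off the work surface, if the arm or the gripper's body presses on something with over 40 N, if the wrist force passes 120 N, or if a joint passes its speed limit or range.

### The arm

A 7-joint arm with a two-finger parallel gripper is mounted at the origin on a cart in front of the work surface, level with it; the furniture and walls round the work are solid. World frame = base frame: x ahead of the robot, y to its left, z up, the work surface at z = 0. Lengths are in mm, angles in degrees, forces in N, time in s.
With the tool pointing down it reaches from about 350 to 775 mm from the base axis. Payload 3.1 kg.
Tool frame: the origin (TCP) lies midway between the tips of the shut fingers; the grasp point (between the pads) lies 19 mm behind it; z points along the fingers, y is the line along which they close (so a half turn about z gives the same grasp; the last joint's range is limited). The gripper opens to 85 mm and grips with 20 to 120 N. Pads are 22 mm wide; open, the fingers measure 114 mm over their backs; the gripper's body (76 mm by 85 mm) begins 54 mm behind the grasp point. The pads swing forward as they close: fully open they stand 13 mm farther back than shut.
Start: joints at [63.959, 17.813, 0.802, 86.603, -0.252, 75.585, -1.558], TCP at [220.68, -503.803, 231.304] pointing down, gripper open.
Joint ranges: [-154.91, 154.91], [-16.99, 109.72], [-72.82, 74.43], [7.12, 147.25], [-82.49, 262.49], [11.32, 116.49], [-174.64, 174.64]. Speed limits (degrees/s): [159.86, 159.86, 180, 180, 180, 180, 180].

### API

Orientations are given as [roll, pitch, yaw] about the fixed x, y, z axes, in that order (R = Rz(yaw) Ry(pitch) Rx(roll)).
In Python, from rig import r, optics gives the robot as it stands. The module is installed in compiled form; this text tells all that it offers.
- The arm moves only by the tool step_arm, never from a script. Its argument "rows" is a list of rows, each a list of 3 entries, a list of its own where there are three numbers: the opening in per cent of the stroke, from 0 (shut) to 100 (fully open), then the shift along the tool's x, y, z in mm, then the turn, a rotation vector about the tool's x, y, z in rad. In form: [[gripper, [x, y, z], [rx, ry, rz]], ...]. A call has 1 to 20 rows; each row is the pose to reach, as a shift and turn from the pose commanded when the call began, along the tool's axes at that moment; what a row does not reach only later rows make up. A row lasts 1/12 s, in which the tool goes at most 41.7 mm and 7.16 degrees, less where a joint would pass 70% of its speed; a pose out of reach is approached as far as the arm can. A call with a gripper value outside its range is refused whole. The fingers move at their own pace and stop on an object; the grip force is fixed at half the most. Time passes only in rows, so rows that repeat a pose let the fingers close. It gives the time, the measured TCP pose, the force, the opening and the grip force at its end, in the units of the state.
- r.observe(): the state, without advancing time (a new reading comes with each control period).
- optics.camera(name): name is "scene" or "top" or "wrist"; returns a dict with "frame" (400x640x3 uint8, red, green, blue), "depth" (400x640 float32, mm along the optical axis (not along the pixel's ray), 0 where there is no reading), "fx", "fy", "cx", "cy" (pixels), "world_to_cam" (4x4, takes a point from world to camera coordinates). Camera axes: x right, y down, z forward; pixel columns grow to the right and rows downward; lengths in mm; the calibration is good to about 2 mm. The wrist camera is an equidistant fisheye: a pixel r from the principal point sees the ray r / f radians off the axis. A picture is of the moment at which its call begins.
- r.close_job(): hands the job in; it is judged then, once.
The state is a dict: "clock": time; "joint_pos": joint angles; "joint_velocities": joint speeds; "tau": joint torques, N m; "eef_pos": TCP position; "eef_rot": TCP orientation; "ft_force": force on the tool from outside, world axes, zero at the start; "ft_torque": the same for the moment, N m; "width": finger opening in mm; "grip_force": force on a finger pad.
Only numpy, scipy, OpenCV 4.12 (cv2) and the standard library are available. Lean on these libraries where they do the work, as an engineer would, in place of code of your own. Each camera call takes 0.05 s, during which the arm holds its last target. There are 200 camera calls.

## Working session

There is one attempt and no reset: what is moved stays moved. The work goes in short steps, Python scripts to look and compute and a tool call to move; the robot and the scene stay as the last step left them, time stands still between calls to the robot, and variables do not carry over. Pictures are saved under pics/ and viewed, at most 10 in all, crops included, and the job is handed in when it is done.

Besides the shell and the picture viewer there is one more tool, called after "Request:" as a command line: name --argument value ..., lists and objects as JSON in quotes. step_arm: Moves the arm, as the interface text tells. Its arguments: {"type":"object","properties":{"rows":{"type":"array"}},"required":["rows"]}

```bash
mkdir -p pics
python3 - <<'E'
from rig import r, optics
import cv2, numpy as np
s=r.observe(); print(s['clock'],s['eef_pos'],s['eef_rot'],s['width'],s['ft_force'])
for n in('top','scene'):
    c=optics.camera(n); np.savez(''+n+'.npz',**c)
    cv2.imwrite(f'pics/{n}0.png',c['frame'][...,::-1])
    print(n,np.linalg.inv(c['world_to_cam']).round(3).tolist(),c['fx'])
E
```

```text
0.0 [ 220.34730621 -503.13978589  230.22026473] [-1.79864661e+02  7.29330480e-03  2.36561276e+01] 85.67318326137489 [ 0.5618304  -0.10427358  0.20518477]
top [[0.005, -0.98, 0.199, 293.148], [-1.0, -0.006, -0.0, -23.325], [0.002, -0.199, -0.98, 1245.168], [0.0, 0.0, 0.0, 1.0]] 495.83420989876146
scene [[-0.896, -0.217, 0.386, 54.24], [-0.443, 0.404, -0.8, 915.542], [0.018, -0.889, -0.458, 631.378], [0.0, 0.0, 0.0, 1.0]] 471.16815473691685
```

View pics/top0.png

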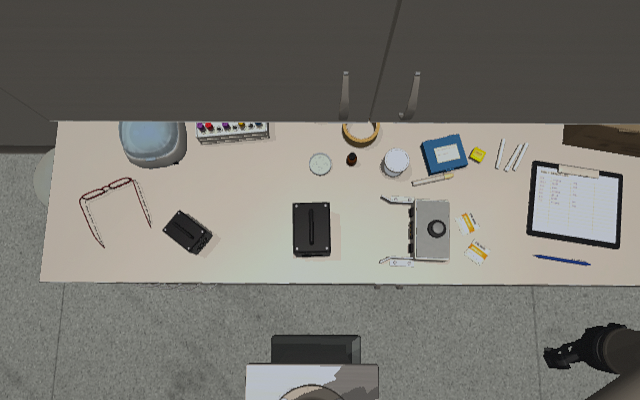

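View pics/scene0.png

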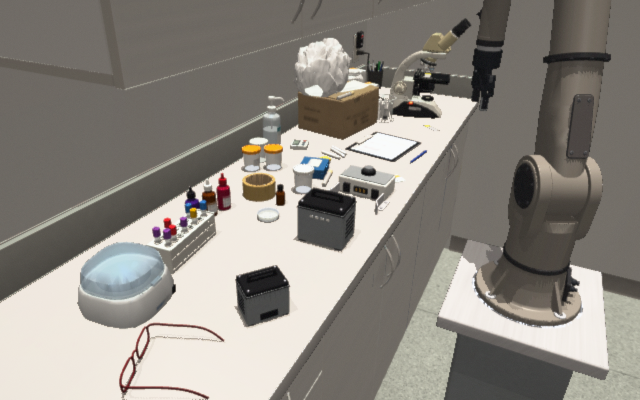

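Pack candidates in the top view are the larger box at (311,229) and the smaller at (187,231). The larger one, in line with the dock at (430,230), is the one meant. I'll measure it and confirm with a crop.

```bash
cat > h.py <<'E'
import numpy as np, cv2
def cloud(c):
    v,u=np.mgrid[:400,:640]; d=c['depth'].astype(float)
    P=np.stack([(u-c['cx'])/c['fx']*d,(v-c['cy'])/c['fy']*d,d,np.ones_like(d)],-1)
    W=(P@np.linalg.inv(c['world_to_cam']).T)[...,:3]; W[d==0]=np.nan
    return W
def rect(W,box,z0,z1):
    u0,u1,v0,v1=box; S=W[v0:v1,u0:u1].reshape(-1,3)
    S=S[(S[:,2]>z0)&(S[:,2]<z1)]
    return S, cv2.minAreaRect(S[:,:2].astype(np.float32))
E
python3 - <<'E'
from h import *
c=np.load('top.npz'); W=cloud(c)
for n,b,z0,z1 in[('lid',(280,345,190,265),95,116),('handle',(280,345,190,265),122,140),('small',(155,220,200,260),50,130),('head',(405,460,190,270),44,60),('button',(405,460,190,270),66,90),('guides',(370,411,185,275),20,40),('table',(345,375,205,255),-20,20)]:
    S,R=rect(W,b,z0,z1); print(n,len(S),np.median(S,0).round(1),R, cv2.boxPoints(R).round(0).tolist())
im=c['frame'][170:290,270:510,::-1]
cv2.imwrite('pics/crop.png',cv2.resize(im,None,fx=3.3,fy=3.3,interpolation=cv2.INTER_CUBIC))
E
```

```text
lid 1711 [465.5   0.9 107.9] ((467.0717468261719, 2.7253570556640625), (119.21896362304688, 87.61243438720703), 2.198814630508423) [[406.0, 44.0], [409.0, -43.0], [528.0, -39.0], [525.0, 49.0]]
handle 149 [462.7   2.4 129.3] ((467.83392333984375, 2.3056817054748535), (78.54180145263672, 9.27177619934082), 0.6535512208938599) [[429.0, 6.0], [429.0, -3.0], [507.0, -2.0], [507.0, 7.0]]
small 1054 [459.  301.5  78.3] ((461.4620666503906, 305.7604675292969), (89.54930877685547, 64.97759246826172), 52.87517547607422) [[409.0, 290.0], [460.0, 250.0], [514.0, 322.0], [463.0, 361.0]]
head 1846 [ 467.5 -283.    53.3] ((472.803466796875, -289.8520202636719), (86.13375091552734, 150.16445922851562), 87.95669555664062) [[396.0, -330.0], [546.0, -336.0], [549.0, -249.0], [399.0, -244.0]]
button 153 [ 471.7 -296.9   73.5] ((471.8372497558594, -298.02471923828125), (35.978240966796875, 38.42338562011719), 48.561771392822266) [[446.0, -299.0], [474.0, -324.0], [498.0, -297.0], [469.0, -272.0]]
guides 168 [ 499.4 -213.7   27.8] ((476.4954528808594, -205.20822143554688), (74.19507598876953, 167.02005004882812), 88.05777740478516) [[392.0, -239.0], [559.0, -245.0], [561.0, -171.0], [394.0, -165.0]]
table 1492 [ 478.2 -117.5   -0.9] ((479.67132568359375, -118.21846771240234), (74.5808334350586, 127.54835510253906), 89.80901336669922) [[416.0, -155.0], [543.0, -156.0], [544.0, -81.0], [416.0, -81.0]]
```

View pics/crop.png

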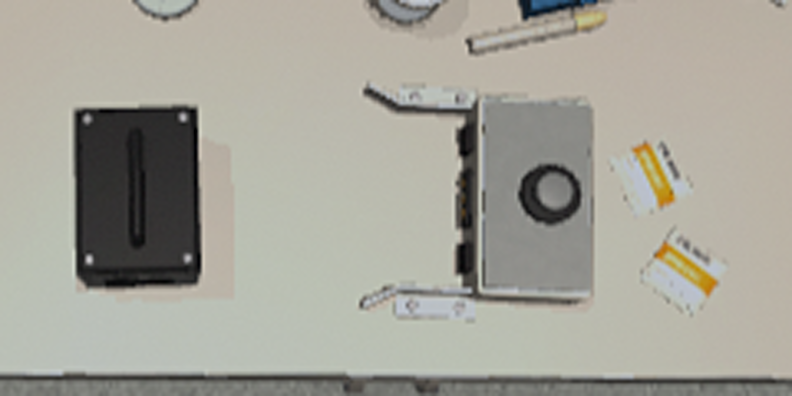

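The crop confirms it: the large box with the handle is at crop (137,190), facing the dock head at (535,195), with the button at (553,192). The pack has to travel about 199 mm, shift 16 mm sideways and turn by -4°. I'll push with the open fingers tilted 40°, so that only the tips touch, low on the rear face.

```bash
cat >> h.py <<'E'
from scipy.spatial.transform import Rotation as Ro
def pose(h,tilt):
    h,t=np.radians([h,tilt]); f=np.array([np.cos(h),np.sin(h),0]); Z=np.array([0,0,1.])
    z=np.sin(t)*f-np.cos(t)*Z; x=-(np.cos(t)*f+np.sin(t)*Z)
    return Ro.from_matrix(np.c_[x,np.cross(z,x),z])
def delta(p0,rpy0,p1,R1):
    R0=Ro.from_euler('xyz',rpy0,degrees=True)
    return R0.inv().apply(np.array(p1)-p0).round(1),(R0.inv()*R1).as_rotvec().round(3)
E
python3 - <<'E'
from h import *
print(delta([220.68,-503.8,231.3],[180,0,23.66],[465,120,220],pose(-87.8,40)))
E
```

```text
(array([ 474.1, -473.3,   11.3]), array([-0.417, -0.612, -1.145]))
```

Request:
step_arm --rows '[[70, [237, -237, 6], [-0.2, -0.3, -0.57]], [70, [237, -237, 6], [-0.2, -0.3, -0.57]], [70, [237, -237, 6], [-0.2, -0.3, -0.57]], [70, [237, -237, 6], [-0.2, -0.3, -0.57]], [70, [237, -237, 6], [-0.2, -0.3, -0.57]], [70, [237, -237, 6], [-0.2, -0.3, -0.57]], [70, [237, -237, 6], [-0.2, -0.3, -0.57]], [70, [237, -237, 6], [-0.2, -0.3, -0.57]], [70, [474, -473, 11], [-0.417, -0.612, -1.145]], [70, [474, -473, 11], [-0.417, -0.612, -1.145]], [70, [474, -473, 11], [-0.417, -0.612, -1.145]], [70, [474, -473, 11], [-0.417, -0.612, -1.145]], [70, [474, -473, 11], [-0.417, -0.612, -1.145]], [70, [474, -473, 11], [-0.417, -0.612, -1.145]], [70, [474, -473, 11], [-0.417, -0.612, -1.145]], [70, [474, -473, 11], [-0.417, -0.612, -1.145]], [70, [474, -473, 11], [-0.417, -0.612, -1.145]], [70, [474, -473, 11], [-0.417, -0.612, -1.145]], [70, [474, -473, 11], [-0.417, -0.612, -1.145]], [70, [474, -473, 11], [-0.417, -0.612, -1.145]]]'

```text
clock: 1.77
eef_pos: [464.8, 117.9, 220.5]
eef_rot: [-180.0, 40.1, 92.1]
ft_force: [-0.0, -0.3, -0.1]
width: 59.7
grip_force: 0.0
```

Run:
```python
from h import *
from rig import r
s=r.observe(); print(delta(s['eef_pos'],s['eef_rot'],[463,105,9],pose(-87.8,40)))
```

```text
(array([126.6,  -2.3, 170. ]), array([-0.001,  0.002, -0.001]))
```

Request:
step_arm --rows '[[70, [30, -1, 40], [0, 0, 0]], [70, [50, -1, 70], [0, 0, 0]], [70, [70, -1, 95], [0, 0, 0]], [70, [90, -2, 120], [0, 0, 0]], [70, [105, -2, 142], [0, 0, 0]], [70, [118, -2, 160], [0, 0, 0]], [70, [126.6, -2.3, 170], [0, 0, 0]], [70, [126.6, -2.3, 170], [0, 0, 0]], [70, [126.6, -2.3, 170], [0, 0, 0]]]'

```text
clock: 2.52
eef_pos: [463.4, 106.1, 9.5]
eef_rot: [180.0, 40.1, 92.1]
ft_force: [0.4, 0.1, -0.3]
width: 59.8
grip_force: 0.0
```

Run:
```python
from h import *
from rig import r, optics
s=r.observe(); print(s['eef_pos'],s['eef_rot'],s['ft_force'])
c=optics.camera('scene'); cv2.imwrite('pics/s1.png',cv2.resize(c['frame'][120:320,200:460,::-1],None,fx=3,fy=3))
R=pose(-87.8,40)
print(delta(s['eef_pos'],s['eef_rot'],[463.8,80,9],R),delta(s['eef_pos'],s['eef_rot'],[465.3,45,9],R))
```

```text
[463.37652458 106.10559367   9.49337643] [179.97762666  40.08576642  92.11717217] [ 0.42255582  0.13037192 -0.2753256 ]
(array([-19.7,  -0.5,  17.2]), array([-0.001,  0.001, -0.001])) (array([-46.5,  -0.4,  39.7]), array([-0.001,  0.001, -0.001]))
```

View pics/s1.png

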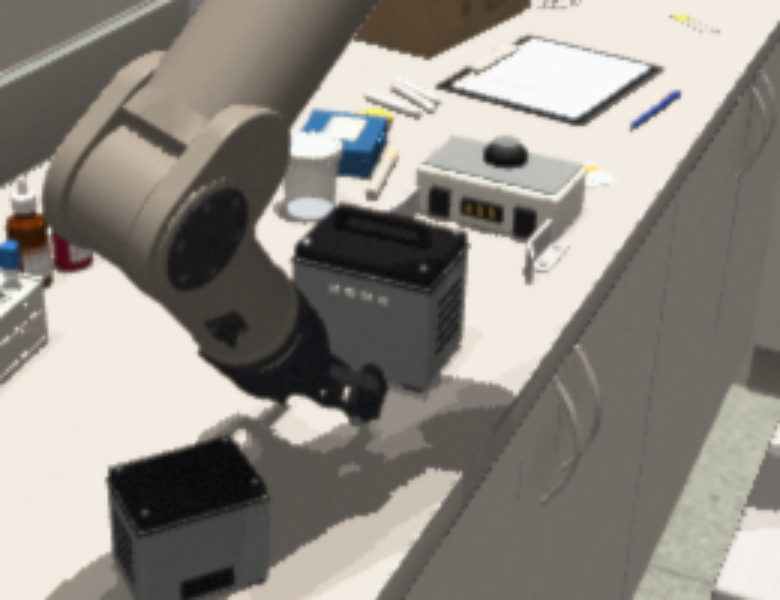

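The gripper sits low behind the pack at about (350,385) in the crop, and its body is clear of the pack. Next I'll make contact gently.

Request:
step_arm --rows '[[70, [-8, 0, 7], [0, 0, 0]], [70, [-16, 0, 13.5], [0, 0, 0]], [70, [-23, 0, 19.5], [0, 0, 0]], [70, [-29, 0, 24.5], [0, 0, 0]], [70, [-33, -0.2, 28], [0, 0, 0]], [70, [-36, -0.2, 30.5], [0, 0, 0]], [70, [-38.5, -0.3, 32.5], [0, 0, 0]], [70, [-40.5, -0.3, 34.3], [0, 0, 0]], [70, [-42, -0.3, 36], [0, 0, 0]], [70, [-43.5, -0.3, 37.3], [0, 0, 0]], [70, [-45, -0.3, 38.5], [0, 0, 0]], [70, [-46.5, -0.4, 39.7], [0, 0, 0]], [70, [-46.5, -0.4, 39.7], [0, 0, 0]]]'

```text
clock: 3.65
eef_pos: [465.1, 49.9, 7.9]
eef_rot: [179.9, 39.6, 92.3]
ft_force: [-0.9, 6.6, 2.9]
width: 59.5
grip_force: 3.2
```

Run:
```python
from h import *
from rig import r, optics
s=r.observe(); print(s['eef_pos'],s['eef_rot'],s['ft_force'])
c=optics.camera('top'); W=cloud(c); S,R=rect(W,(280,375,180,275),95,113); print(len(S),R,cv2.boxPoints(R).round(0).tolist(),np.ptp(S[:,2]))
R=rect(W,(280,375,180,275),122,140)[1];print(R)
```

```text
[465.1273316   49.93169229   7.93525274] [179.94265588  39.64370849  92.29684202] [-0.88196543  6.62491091  2.93107175]
1144 ((467.0755615234375, 2.476898193359375), (119.35226440429688, 87.57022094726562), 2.172560930252075) [[406.0, 44.0], [409.0, -44.0], [528.0, -39.0], [525.0, 48.0]] 17.93806754557886
((476.2457275390625, 2.368283271789551), (60.31633377075195, 9.240384101867676), 0.6152756810188293)
```

Run:
```python
from h import *
e=pose(-87.8,40).as_euler('xyz',degrees=True)
print(delta([465.3,45,9],e,[471.5,-55,9],pose(-89.9,40)))
```

```text
(array([-76.7,   2.4,  64.4]), array([0.024, 0.   , 0.028]))
```

Request:
step_arm --rows '[[70, [-2, 0.1, 1.7], [0, 0, 0]], [70, [-5, 0.1, 4.2], [0.001, 0, 0.002]], [70, [-9, 0.2, 7.6], [0.003, 0, 0.003]], [70, [-14, 0.4, 11.8], [0.004, 0, 0.005]], [70, [-19, 0.6, 16], [0.006, 0, 0.007]], [70, [-24, 0.7, 20.2], [0.007, 0, 0.009]], [70, [-29, 0.9, 24.4], [0.009, 0, 0.01]], [70, [-34, 1, 28.5], [0.01, 0, 0.012]], [70, [-39, 1.2, 32.7], [0.012, 0, 0.014]], [70, [-44, 1.4, 36.9], [0.014, 0, 0.016]], [70, [-49, 1.5, 41.1], [0.015, 0, 0.018]], [70, [-54, 1.7, 45.3], [0.017, 0, 0.02]], [70, [-59, 1.8, 49.5], [0.018, 0, 0.021]], [70, [-64, 2, 53.7], [0.02, 0, 0.023]], [70, [-69, 2.2, 57.9], [0.021, 0, 0.025]], [70, [-73, 2.3, 61.3], [0.023, 0, 0.027]], [70, [-75.5, 2.4, 63.4], [0.024, 0, 0.028]], [70, [-76.7, 2.4, 64.4], [0.024, 0, 0.028]], [70, [-76.7, 2.4, 64.4], [0.024, 0, 0.028]]]'

```text
clock: 5.28
eef_pos: [472.5, -50.4, 7.8]
eef_rot: [179.9, 39.7, 90.2]
ft_force: [-0.0, 5.7, 1.9]
width: 59.6
grip_force: 2.7
```

Run:
```python
from h import *
from rig import r, optics
s=r.observe(); print(s['eef_pos'],s['eef_rot'],s['ft_force'])
c=optics.camera('top'); W=cloud(c); S,R=rect(W,(290,410,170,285),95,113); print(len(S),R,cv2.boxPoints(R).round(0).tolist())
v=np.isfinite(W[...,2])&(W[...,2]>95)&(W[...,2]<135); v[:,:290]=0;v[:,410:]=0;v[:170]=0;v[285:]=0
ys=np.where(v); print(ys[1].min(),ys[1].max(),ys[0].min(),ys[0].max())
cv2.imwrite('pics/t2.png',cv2.resize(c['frame'][170:290,290:490,::-1],None,fx=4,fy=4))
```

```text
[472.49393365 -50.44735661   7.83194975] [179.89506133  39.69166016  90.22929718] [-0.01236712  5.72717012  1.87845607]
1686 ((475.9948425292969, -61.51737976074219), (166.79251098632812, 118.1326904296875), 86.54652404785156) [[412.0, -141.0], [530.0, -148.0], [540.0, 18.0], [422.0, 25.0]]
298 373 198 251
```

View pics/t2.png

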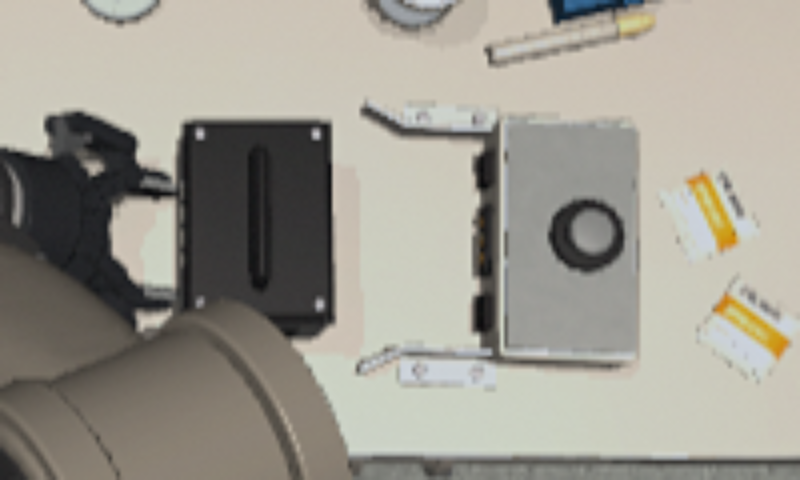

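Fingers touch the rear face at crop (175,185) and (175,295). The pack at (258,225) is moving in squarely. I'll fit its front and far edges.

```bash
cat >> h.py <<'E'
O=np.array([474.55,-240.9]); XD=np.array([-.0357,-.9994]); YD=np.array([.9994,-.0357])
def edges(W,u0,u1,v0,v1):
    B=W[v0:v1,u0:u1]; m=(B[...,2]>100)&(B[...,2]<113)
    D=np.stack([(B[...,:2]-O)@XD,(B[...,:2]-O)@YD],-1)
    fr=np.array([D[i][m[i]][np.argmax(D[i][m[i]][:,0])] for i in range(len(m)) if m[i].sum()>8])
    fa=np.array([D[:,j][m[:,j]][np.argmax(D[:,j][m[:,j]][:,1])] for j in range(m.shape[1]) if m[:,j].sum()>8])
    fr=fr[4:]; fa=fa[4:-4]
    a=np.polyfit(fr[:,1],fr[:,0],1); b=np.polyfit(fa[:,0],fa[:,1],1)
    # pack yaw in dock frame: from front edge -a[0], from far edge b[0]
    return 'yaw',-a[0],b[0],'x',np.median(fr[:,0])-44,'y',np.median(fa[:,1])-60
E
python3 - <<'E'
from h import *
from rig import optics
c=np.load('top.npz'); print('at start',edges(cloud(c),285,345,195,245))
c=optics.camera('top'); print(edges(cloud(c),334,385,190,240))
e=pose(-89.9,40).as_euler('xyz',degrees=True)
print(delta([471.5,-55,9],e,[477.5,-140,9],pose(-92,40)))
E
```

```text
at start ('yaw', np.float64(0.052633453373622775), np.float64(0.0407620471653069), 'x', np.float64(-245.61880182243152), 'y', np.float64(-18.614004329407223))
('yaw', np.float64(0.017144896733147962), np.float64(0.048777213095240114), 'x', np.float64(-146.0117092394235), 'y', np.float64(-9.744358046306132))
(array([-65.1,   5.9,  54.6]), array([0.024, 0.   , 0.028]))
```

Request:
step_arm --rows '[[70, [-2, 0.2, 1.7], [0.001, 0, 0.001]], [70, [-5, 0.5, 4.2], [0.002, 0, 0.002]], [70, [-9, 0.8, 7.6], [0.003, 0, 0.004]], [70, [-14, 1.2, 11.8], [0.005, 0, 0.006]], [70, [-19, 1.6, 16], [0.007, 0, 0.008]], [70, [-24, 2, 20.2], [0.009, 0, 0.01]], [70, [-29, 2.5, 24.4], [0.011, 0, 0.013]], [70, [-34, 3, 28.6], [0.013, 0, 0.015]], [70, [-39, 3.4, 32.8], [0.015, 0, 0.017]], [70, [-44, 3.8, 37], [0.017, 0, 0.019]], [70, [-49, 4.2, 41.1], [0.019, 0, 0.022]], [70, [-54, 4.6, 45.3], [0.021, 0, 0.024]], [70, [-58, 5, 48.7], [0.022, 0, 0.026]], [70, [-61, 5.2, 51.2], [0.024, 0, 0.027]], [70, [-63.5, 5.4, 53.3], [0.024, 0, 0.028]], [70, [-65, 5.5, 54.6], [0.024, 0, 0.028]], [70, [-65, 5.5, 54.6], [0.024, 0, 0.028]]]'

```text
clock: 6.8
eef_pos: [478.5, -135.0, 7.8]
eef_rot: [179.9, 39.7, 88.2]
ft_force: [-0.3, 6.2, 2.2]
width: 59.8
grip_force: 3.1
```

Run:
```python
from h import *
from rig import r, optics
s=r.observe(); print(s['eef_pos'],s['eef_rot'],s['ft_force'])
c=optics.camera('top'); 
cv2.imwrite('pics/t3.png',cv2.resize(c['frame'][170:290,290:490,::-1],None,fx=4,fy=4))
print(edges(cloud(c),374,425,185,232))
```

```text
[ 478.54395949 -134.99411319    7.8098505 ] [179.90827173  39.69225599  88.16842145] [-0.25250612  6.18376941  2.21589172]
('yaw', np.float64(0.008626213246223037), np.float64(0.05583794365766604), 'x', np.float64(-62.406044639735924), 'y', np.float64(-1.3209902268884832))
```

View pics/t3.png

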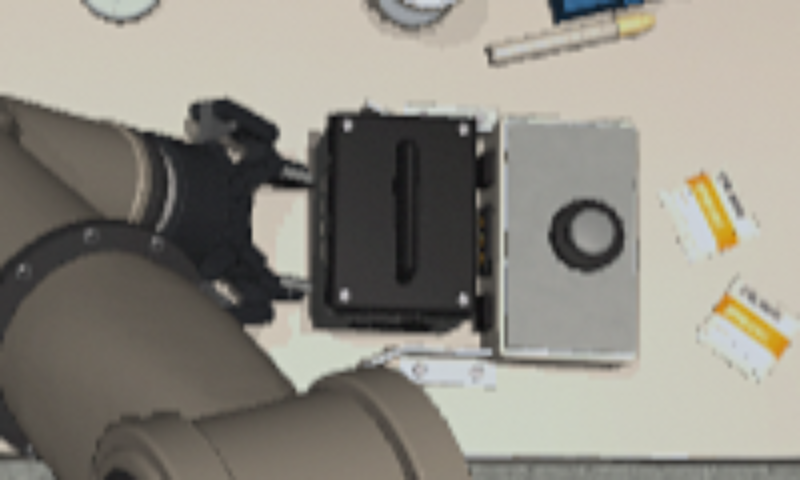

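The pack is in the mouth, centred and nearly square, at crop (402,212), with about 16 mm to go.

Request:
step_arm --rows '[[70, [-1.5, 0, 1.3], [0, 0, 0]], [70, [-3.1, 0, 2.6], [0, 0, 0]], [70, [-5.4, 0, 4.5], [0, 0, 0]], [70, [-7.7, 0, 6.4], [0, 0, 0]], [70, [-9.2, 0, 7.7], [0, 0, 0]], [70, [-10, 0, 8.4], [0, 0, 0]], [70, [-10.7, 0, 9], [0, 0, 0]], [70, [-10.7, 0, 9], [0, 0, 0]]]'

```text
clock: 7.52
eef_pos: [478.5, -148.2, 7.8]
eef_rot: [179.9, 39.7, 88.2]
ft_force: [-0.2, 7.6, 3.6]
width: 59.6
grip_force: 3.7
```

Request:
step_arm --rows '[[70, [-0.5, 0, 0.4], [0, 0, 0]], [70, [-1, 0, 0.8], [0, 0, 0]], [70, [-1.5, 0, 1.3], [0, 0, 0]], [70, [-1.5, 0, 1.3], [0, 0, 0]]]'

```text
clock: 7.85
eef_pos: [478.5, -149.5, 7.8]
eef_rot: [179.9, 39.6, 88.2]
ft_force: [-0.2, 9.0, 4.2]
width: 59.9
grip_force: 4.4
```

Request:
step_arm --rows '[[70, [-0.5, 0, 0.4], [0, 0, 0]], [70, [-1, 0, 0.8], [0, 0, 0]], [70, [-1.5, 0, 1.3], [0, 0, 0]], [70, [-1.5, 0, 1.3], [0, 0, 0]]]'

```text
clock: 8.18
eef_pos: [478.6, -149.6, 7.8]
eef_rot: [179.8, 39.5, 88.3]
ft_force: [-0.6, 12.5, 6.9]
width: 60.0
grip_force: 6.5
```

Request:
step_arm --rows '[[70, [-0.5, 0, 0.4], [0, 0, 0]], [70, [-1, 0, 0.8], [0, 0, 0]], [70, [-1.5, 0, 1.3], [0, 0, 0]], [70, [-1.5, 0, 1.3], [0, 0, 0]]]'

```text
clock: 8.52
eef_pos: [478.6, -149.6, 7.7]
eef_rot: [179.8, 39.3, 88.3]
ft_force: [-2.9, 17.0, 9.6]
width: 60.1
grip_force: 8.5
```

Run:
```python
from h import *
from rig import r, optics
s=r.observe(); print(s['eef_pos'],s['eef_rot'],s['ft_force'])
c=optics.camera('top'); W=cloud(c); print(edges(W,374,435,185,232))
B=W[190:235,374:435]; m=(B[...,2]>100)&(B[...,2]<113); D=(B[m][:,:2]-O)@XD; print(np.percentile(D,[0,1,99,100]), (W[195:265,408:455].reshape(-1,3)[:,2]>48).sum())
H=W[195:265,412:455].reshape(-1,3);H=H[(H[:,2]>45)&(H[:,2]<60)];D=(H[:,:2]-O)@XD;print(np.percentile(D,[0,1,99,100]))
```

```text
[ 478.60463805 -149.62349744    7.70633022] [179.82480512  39.34082989  88.34776823] [-2.89216312 17.02006409  9.62066676]
('yaw', np.float64(0.0054463137704831585), np.float64(0.034168801361574054), 'x', np.float64(-48.619966490517186), 'y', np.float64(-0.550168275384415))
[-88.0400968  -87.1523083   -4.47247692  -1.22188632] 2348
[ 6.01526535  8.02046435 88.59649174 91.75360771]
```

The arm stopped dead at 17 N and the lid spans dock x -88 to about -1, so the pack is home. Backing off and rising next.

Request:
step_arm --rows '[[70, [3, 0, -2.5], [0, 0, 0]], [70, [10, 0, -8.4], [0, 0, 0]], [70, [25, 0, -21], [0, 0, 0]], [70, [46, 0, -38.6], [0, 0, 0]], [70, [46, 0, -38.6], [0, 0, 0]], [30, [20, 0, -69], [0, 0, 0]], [0, [-5, 0, -99], [0, 0, 0]], [0, [-31, 0, -130], [0, 0, 0]], [0, [-57, 0, -161], [0, 0, 0]], [0, [-83, 0, -192], [0, 0, 0]], [0, [-95, 0, -207], [0, 0, 0]], [0, [-95, 0, -207], [0, 0, 0]], [0, [-95, 0, -207], [0, 0, 0]]]'

```text
clock: 9.65
eef_pos: [478.9, -98.3, 228.6]
eef_rot: [179.9, 40.0, 87.9]
ft_force: [-0.7, 0.4, 0.2]
width: -0.2
grip_force: 0.0
```

Run:
```python
from h import *
from rig import r, optics
s=r.observe(); print(s['eef_pos'],s['eef_rot'],s['ft_force'],s['width'])
c=optics.camera('top'); W=cloud(c)
S,R=rect(W,(376,414,185,255),100,113); C=np.array(R[0])-O; print(R,C@XD,C@YD)
print(edges(W,374,425,185,232))
print(delta(s['eef_pos'],s['eef_rot'],[472.2,-298.5,200],pose(-92,0)))
cv2.imwrite('pics/t4.png',cv2.resize(c['frame'][170:290,290:490,::-1],None,fx=4,fy=4))
```

```text
[478.93350882 -98.28436944 228.62129373] [179.88546199  40.02374494  87.87152895] [-0.66786349  0.38829127  0.22181782] -0.1536198201693981
((478.5575256347656, -193.4119415283203), (82.6010971069336, 119.08267211914062), 88.0443115234375) -47.60263430175782 2.3097974319457895
('yaw', np.float64(0.004346060155275878), np.float64(0.0435007397988302), 'x', np.float64(-48.587027273102834), 'y', np.float64(-0.30622412721615433))
(array([-135. ,    0.4,  150.8]), array([ 0.001,  0.699, -0.001]))
```

View pics/t4.png

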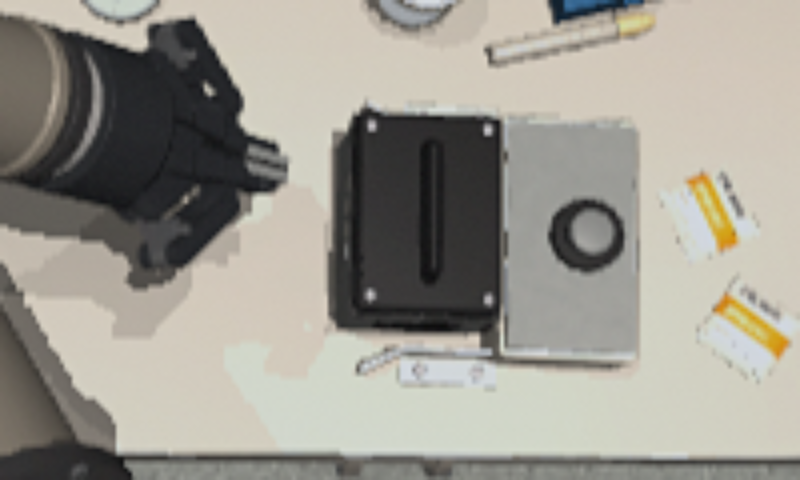

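The lid at crop (430,210) now meets the head and is parallel to it. Its rear edge at dock x ≈ -89 puts the centre at ≈ -45, so it is home. The button is at crop (595,228).

Request:
step_arm --rows '[[0, [-135, 0.4, 150.8], [0, 0.699, 0]], [0, [-135, 0.4, 150.8], [0, 0.699, 0]], [0, [-135, 0.4, 150.8], [0, 0.699, 0]], [0, [-135, 0.4, 150.8], [0, 0.699, 0]], [0, [-135, 0.4, 150.8], [0, 0.699, 0]], [0, [-135, 0.4, 150.8], [0, 0.699, 0]], [0, [-135, 0.4, 150.8], [0, 0.699, 0]], [0, [-135, 0.4, 150.8], [0, 0.699, 0]], [0, [-135, 0.4, 150.8], [0, 0.699, 0]], [0, [-135, 0.4, 150.8], [0, 0.699, 0]]]'

```text
clock: 10.53
eef_pos: [472.1, -295.7, 197.9]
eef_rot: [-179.8, -0.1, 88.2]
ft_force: [0.2, 0.8, 0.3]
width: 0.0
grip_force: 0.0
```

Request:
step_arm --rows '[[0, [0, 0, 35], [0, 0, 0]], [0, [0, 0, 70], [0, 0, 0]], [0, [0, 0, 95], [0, 0, 0]], [0, [0, 0, 110], [0, 0, 0]], [0, [0, 0, 115], [0, 0, 0]], [0, [0, 0, 115], [0, 0, 0]], [0, [0, 0, 115], [0, 0, 0]]]'

```text
clock: 11.12
eef_pos: [473.1, -297.2, 85.0]
eef_rot: [180.0, 0.0, 88.2]
ft_force: [0.1, 0.4, 1.0]
width: -0.5
grip_force: 0.0
```

Request:
step_arm --rows '[[0, [0, 0, 4], [0, 0, 0]], [0, [0, 0, 8], [0, 0, 0]], [0, [0, 0, 10], [0, 0, 0]], [0, [0, 0, 12], [0, 0, 0]], [0, [0, 0, 14], [0, 0, 0]], [0, [0, 0, 15.5], [0, 0, 0]], [0, [0, 0, 17], [0, 0, 0]], [0, [0, 0, 17], [0, 0, 0]], [0, [0, 0, 17], [0, 0, 0]]]'

```text
clock: 11.87
eef_pos: [472.6, -298.8, 69.5]
eef_rot: [180.0, 0.1, 88.0]
ft_force: [-3.9, 0.7, 12.5]
width: -0.2
grip_force: 6.5
```

At z = 69.5 with 12.5 N the button is bottomed out. Releasing it and rising.

Request:
step_arm --rows '[[0, [0, 0, 0], [0, 0, 0]], [0, [0, 0, -4], [0, 0, 0]], [0, [0, 0, -12], [0, 0, 0]], [0, [0, 0, -40], [0, 0, 0]], [0, [0, 0, -80], [0, 0, 0]], [0, [0, 0, -115], [0, 0, 0]], [0, [0, 0, -140], [0, 0, 0]], [0, [0, 0, -140], [0, 0, 0]], [0, [0, 0, -140], [0, 0, 0]], [0, [0, 0, -140], [0, 0, 0]]]'

```text
clock: 12.7
eef_pos: [471.0, -298.6, 206.2]
eef_rot: [-179.8, -0.1, 88.0]
ft_force: [0.4, 0.2, -0.8]
width: -0.1
grip_force: 0.0
```

Run:
```python
from h import *
from rig import r, optics
s=r.observe(); print(s['clock'],s['eef_pos'],s['ft_force'])
c=optics.camera('scene')
cv2.imwrite('pics/s5.png',cv2.resize(c['frame'][120:260,260:460,::-1],None,fx=4,fy=4))
```

```text
12.7 [ 471.04691611 -298.57637179  206.16379768] [ 0.38842182  0.2295854  -0.76761528]
```

View pics/s5.png

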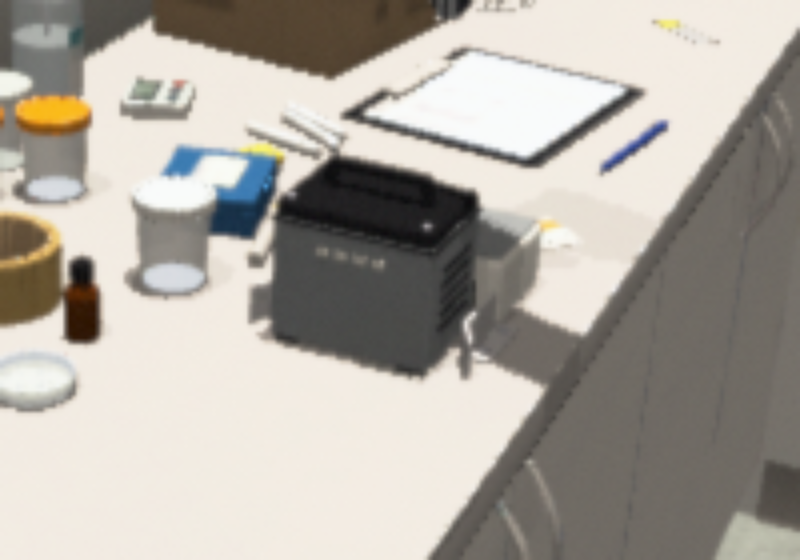

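The pack stands upright in the bay at crop (375,270). The cup, bottle and dish haven't moved, and the arm is clear. Handing in.

```bash
python3 -c "
from rig import r
print(r.close_job())"
```

```text
the job is handed in; nothing more can be done
None
```

The battery pack is home against the back stop, upright and square in the bay; the start button was pressed fully down and released, the arm is clear, and the job is handed in at about 13 s (no verdict was returned).

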